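# Free a blanked cooling-water port at the rotary evaporators

## Robot

A 6-joint arm with a two-finger parallel gripper is mounted at the origin on the work surface. World frame = base frame: x ahead of the robot, y to its left, z up, the work surface at z = 0. Lengths are in m, angles in rad, forces in N, time in s.
With the tool pointing down it reaches from about 0.3 to 1 m from the base axis. Payload 5.1 kg.
Tool frame: the origin (TCP) lies between the finger pads; the fingertips stand tip_extent ahead of it and the grasp point (between the pads) is the TCP (tip_extent is the distance from the TCP to the fingertips, in m); z points along the fingers, y is the line along which they close (so a half turn about z gives the same grasp; the last joint's range is limited). The gripper opens to 95 mm and grips with 3 to 60 N. Pads are 20 mm wide; open, the fingers measure 119 mm over their backs; the gripper's body (75 mm by 180 mm) begins 59 mm behind the grasp point.
Start: joints at [1.054, 0.124, 1.65, -0, 1.367, -0.083], TCP at [0.273, 0.59, 0.234] pointing down, gripper open.
Joint ranges: [-2.61, 2.61], [-1.02, 2.33], [0.03, 2.71], [-1.35, 4.49], [0.32, 2.68], [-2.91, 2.91]. Speed limits (rad/s): [2.57, 2.57, 3.14, 3.14, 3.14, 3.14].

## Interface

Orientations are given as a rotation vector (axis times angle).
In Python, from bench import observe, get_image, camera_params, job_done, recognise, tip_extent gives the robot as it stands.
- The arm moves only by the tool step_arm, never from a script. Its argument "moves" is a list that holds one entry, the list of rows, each a list of 4 numbers: the shift along the tool's x, y, z in m, then the turn about the tool's z in degrees. In form: [[[tx, ty, tz, twist], ...]]. A call has exactly 5 rows; each row shifts and turns the commanded pose from where the row before left it, along the tool's axes as they then stand; what a row does not reach is not made up. A row lasts 1/10 s, in which the tool goes at most 50 mm and 8.59 degrees, less where a joint would pass 70% of its speed; a pose out of reach is approached as far as the arm can. A call is refused whole if a number of a shift passes 0.05 or a number of a turn 8.59, either way. A call with a gripper value outside its range is refused whole. "gripper" is the opening, from -1 (shut) to 1 (fully open), set as the call begins (left out, the last holds). The fingers move at their own pace and stop on an object; "squeeze" is the grip in N (left out, the last holds). Time passes only in rows, so rows that do not move let the fingers close, or fill a call up. It gives the time, the measured TCP pose, the force, the opening and the grip force at its end, in the units of the state.
- observe(): the state, without advancing time (a new reading comes with each control period).
- get_image(name): name is "side" or "top"; returns (picture, depth): 400x640x3 uint8, red, green, blue; 400x640 float32, m along the optical axis (not along the pixel's ray), 0 where there is no reading.
- camera_params(name): a dict with "fx", "fy", "cx", "cy" (pixels), "k1" (the pictures are not rectified: a ray, as slopes to the right and down, at radius r is drawn at 1 + k1 r^2 times it, then the intrinsics apply), "xyz" and "rotation" of the camera in the world. Camera axes: x right, y up, looking along -z (the intrinsics and any distortion apply to the point x, -y, -z); pixel columns grow to the right and rows downward; lengths in m; the calibration is good to about 2 mm. A picture is of the moment at which its call begins. camera_params takes no time and is no camera call.
- job_done(): hands the job in; it is judged then, once.
Trained networks look in the newest picture that a camera, given by its name, has taken for a name from the list of things; names that differ only in an ending like _2 or _b are one class to them, and where a whole thing is asked for, a point or a joint stands for the part that bears it (a point fixed in the world has none). Each returns a list of dicts, best first, with "p" (0 to 1); they miss things now and then, are a little off and sometimes report something else, mostly with a low value. They report only what shows in the picture. A call takes as long as a camera call. They do not tell look-alikes from the thing itself.
- recognise(label, camera): "xyz" ([x, y, z] in m, in world coordinates, good to about 4 mm: the middle of the surface that is visible of it).
The state is a dict: "time_s": time; "joints": joint angles; "joint_velocities": joint speeds; "effort": joint torques, N m; "eef_pos": TCP position; "tool_rot": TCP orientation; "wrist_force": force on the tool from outside, world axes, zero at the start; "moment": the same for the moment, N m; "gripper_width": opening from 0.0 (shut) to 1.0 (fully open); "gripper_force": force on a finger pad.
Only numpy, scipy, OpenCV 4.12 (cv2) and the standard library are available. Lean on these libraries where they do the work, as an engineer would, in place of code of your own. Each camera call takes 0.05 s, during which the arm holds its last target. There are 200 camera calls.

## Task

Take the brass blanking plug out of its quick coupler on the cooling-water manifold, so that a condenser can be connected there: turn the coupler's locked sleeve anticlockwise until you feel its notch meet the lock pin, draw the sleeve fully back so that the plug pops up, and let go so that the sleeve springs fully forward again. Then lift the plug out and set it down in the steel tray without dropping it. Leave the capped spare coupler, the bottle, the flask and the wrench as they are.

Things in the scene. Friction and masses are not known exactly. Their poses are not given: they have to be found in the camera images.
- manifold: Aluminium manifold block, 56 (x) x 230 (y) x 44 mm on a flat base plate 86 x 250 mm; origin under its centre, its top 50 mm above the bench; fixed. Two upright steel quick couplers stand on its top, 100 mm apart along its y, either way round: one holds the brass plug, the spare has a black rubber cap.
- coupler_grip (a point): Fixed point on the vertical axis of the coupler with the plug, 56 mm above the manifold's top, at the height to take its knurled steel sleeve. Sleeve: 35 mm in diameter; when forward (up) it reaches from 20 mm below to 7 mm above this point. Coupler's mouth: 10 mm above. Below the sleeve: 25 mm thick, hex foot. The sleeve slides back (down) and turns about the axis (0.02 N m).
- lock_pin (a point): Fixed lock pin, 3.5 mm wide, on that coupler just below the sleeve's skirt; point at the pin's middle. The sleeve stops hard on it after 1 mm of travel unless the 10 mm wide notch in the skirt's lower edge stands over it (within 8 degrees either way). The sleeve was left locked: turned clockwise, seen from above, 23 to 69 degrees past the pin. Turn it back anticlockwise; the angle is not reported.
- sleeve (a joint): How far that sleeve is drawn back (down), m: 0 fully forward, 0.008 fully back. A spring pushes it forward with 6 N, 9.6 N when fully back. Past about 0.006 the plug is released: the valve spring lifts it 7 mm at once; it then stands loose in the mouth and the sleeve can spring forward.
- plug_head (a point): Brass blanking plug, about 85 g: knurled round head 22 mm in diameter, 17 mm high; below it a round nose 13.6 mm thick, 26 mm long. The point is the centre of the head (z from nose to head). Locked, it is 21 mm above coupler_grip; popped up, 28 mm, the head's top 37 mm above it, the nose still 16 mm deep in the coupler, loose, to be lifted straight out.
- tray_floor (a point): Open steel tray, 150 (x) x 190 (y) mm outside, walls 4 mm thick, rim 24 mm above the floor inside; fixed. The point is the centre of its inner floor. The plug may lie in it any way up.
- spare_sleeve (a joint): Sleeve of the spare coupler, m drawn back (down): 0 forward. Leave it alone.
- spare: The spare coupler, same size, closed by a black rubber cap 24 mm in diameter whose top is 77 mm above the manifold's top. Origin on its axis at the manifold's top; fixed.
- plug: The same brass plug; origin at the tip of its nose, z towards the head.
- reagent: Bystander: amber bottle, 72 mm in diameter, 135 mm high; origin at the centre of its underside.
- flask: Bystander: round-bottomed flask on a cork ring, 80 mm in diameter, 125 mm high; origin at the centre of its underside.
- wrench: Bystander: steel wrench, 170 mm long, lying flat; origin at the middle of its underside, x along it.
There are look-alikes about, which are no part of the job. What is shaped like the part that bears tray_floor but purple is not meant.

How it is judged:
On the way, in this order (a step that is already met when the one before it is completed fails the run):
1. the sleeve is drawn back (more than 5 mm) and the plug has popped up out of its lock (value of joint sleeve above 0.005 m and z of plug_head in the frame of coupler_grip above 0.0255 m), for 0.1 s.
2. the sleeve, let go, has sprung fully forward (within 1.5 mm) (value of joint sleeve below 0.0015 m and contact force between the fingers and sleeve below 0.1 N), for 0.1 s.
3. the plug is lifted clear of the coupler (z of plug_head in the frame of coupler_grip above 0.048 m), for 0.1 s.
At the end, for the whole second after the job is handed in: The plug lies still inside the tray (head centre within its walls and less than 42 mm above its floor), let go, and the coupler's sleeve is fully forward (within 1.5 mm) (x of plug_head in the frame of tray_floor between -0.071 and 0.071 m and y of plug_head in the frame of tray_floor between -0.091 and 0.091 m and z of plug_head in the frame of tray_floor below 0.042 m and linear speed of plug below 0.03 m/s and value of joint sleeve below 0.0015 m); the robot touches nothing.
It fails at once if the plug is dropped (from more than about 3 cm) or flung (contact force between the fingers and plug below 0.05 N and linear speed of plug above 0.8 m/s).
It fails at once if the spare coupler's sleeve is drawn back more than 3 mm (value of joint spare_sleeve above 0.003 m).
It fails at once if the bottle is moved more than 2 cm or tipped (distance of reagent from where it was at the start of the episode above 0.02 m or angle between reagent's own z axis and vertical above 0.3 rad).
It fails at once if the flask is moved more than 2 cm or tipped (distance of flask from where it was at the start of the episode above 0.02 m or angle between flask's own z axis and vertical above 0.3 rad).
It fails at once if the wrench is moved more than 2 cm (distance of wrench from where it was at the start of the episode above 0.02 m).
It also fails if it takes over 58 s, if anything falls off the work surface, if the arm or the gripper's body presses on something with over 40 N, if the wrist force passes 120 N, or if a joint passes its speed limit or range.

## Working session

There is one attempt and no reset: what is moved stays moved. The work goes in short steps, Python scripts to look and compute and a tool call to move; the robot and the scene stay as the last step left them, time stands still between calls to the robot, and variables do not carry over. Pictures are saved under pics/ and viewed, at most 10 in all, crops included, and the job is handed in when it is done.

Besides the shell and the picture viewer there is one more tool, called after ">>>" as name(argument=value, ...) on one line, values as JSON. step_arm: Moves the arm, as the interface text tells. Its arguments: {"type":"object","properties":{"moves":{"type":"array","items":{"type":"array","items":{"type":"array","items":{"type":"number"}}}},"gripper":{"type":"number"},"squeeze":{"type":"number"}},"required":["moves"]}

```bash
mkdir -p pics
cat > h.py <<'E'
import numpy as np, cv2
from bench import *
def save(name,fn,crop=None,scale=1):
    im,d=get_image(name)
    if crop: a,b,c,e=crop; im2=im[b:e,a:c]
    else: im2=im
    cv2.imwrite('pics/'+fn,cv2.resize(im2[:,:,::-1],None,fx=scale,fy=scale,interpolation=cv2.INTER_CUBIC)); return im,d
def unproj(name,u,v,z):
    p=camera_params(name); K=np.array([[p['fx'],0,p['cx']],[0,p['fy'],p['cy']],[0,0,1]])
    x,y=cv2.undistortPoints(np.array([[[u,v]]],float),K,np.array([p['k1'],0,0,0,0]))[0,0]
    R=rotm(p['rotation']); return np.array(p['xyz'])+R@np.array([x*z,-y*z,-z])
def rotm(r):
    r=np.array(r,float)
    return r if r.shape==(3,3) else cv2.Rodrigues(r)[0]
def proj(name,P):
    p=camera_params(name); R=rotm(p['rotation']); c=R.T@(np.array(P)-np.array(p['xyz']))
    x,y=c[0]/-c[2],-c[1]/-c[2]; f=1+p['k1']*(x*x+y*y)
    return p['cx']+p['fx']*x*f,p['cy']+p['fy']*y*f
E
python3 - <<'E'
from h import *
np.set_printoptions(precision=4,suppress=True)
print(tip_extent() if callable(tip_extent) else tip_extent)
o=observe();print(o['eef_pos'],o['tool_rot'],o['time_s'])
for c in('top','side'):
    save(c,c+'0.png'); print(c,camera_params(c))
    for l in('manifold','sleeve','plug_head','tray_floor','spare_sleeve','spare','plug','reagent','flask','wrench'):
        for r in recognise(l,c)[:3]: print(c,l,round(r['p'],2),np.array(r['xyz']),np.round(proj(c,r['xyz'])))
E
```

```text
0.019
[0.273  0.5893 0.2324] [-0.676  -3.0674  0.0031] 0.0
top {'fx': 366.1775623737009, 'fy': 366.1775623737009, 'cx': 316.8838024436773, 'cy': 198.4899542691048, 'k1': -0.049003459592403875, 'xyz': array([ 0.4561, -0.0459,  1.2563]), 'rotation': array([ 0.069 , -0.0562, -1.561 ])}
top manifold 0.62 [0.5302 0.1627 0.0518] [257. 205.]
top manifold 0.51 [0.5601 0.4457 0.0764] [170. 194.]
top plug_head 0.55 [0.5065 0.1241 0.1327] [265. 211.]
top tray_floor 0.83 [ 0.3124 -0.5554  0.0085] [470. 271.]
top tray_floor 0.8 [ 0.3021 -0.2556  0.0053] [381. 274.]
top tray_floor 0.6 [0.5567 0.446  0.0772] [170. 195.]
top reagent 0.89 [0.7469 0.0213 0.0944] [300. 137.]
top flask 0.94 [0.5598 0.4442 0.0741] [170. 194.]
top wrench 0.46 [ 0.5761 -0.487   0.0032] [448. 194.]
side {'fx': 445.46779571911014, 'fy': 445.46779571911014, 'cx': 318.6464125259327, 'cy': 203.98816037550006, 'k1': -0.039237868010384314, 'xyz': array([-0.0479, -0.7044,  1.219 ]), 'rotation': array([ 0.639 , -0.2307, -0.7187])}
side manifold 0.91 [0.5019 0.1227 0.0346] [280. 192.]
side sleeve 0.64 [0.5021 0.1176 0.1088] [279. 179.]
side sleeve 0.59 [0.744  0.0068 0.0812] [354. 165.]
side plug_head 0.38 [0.5073 0.121  0.1313] [279. 173.]
side tray_floor 0.87 [ 0.5453 -0.222   0.0042] [360. 252.]
side tray_floor 0.67 [ 0.3222 -0.5282  0.0048] [384. 371.]
side tray_floor 0.59 [ 0.3041 -0.2517  0.0018] [310. 306.]
side spare 0.71 [0.5433 0.2097 0.1031] [272. 159.]
side plug 0.51 [0.5048 0.1237 0.0321] [281. 192.]
side reagent 0.88 [0.7453 0.01   0.0849] [354. 164.]
side reagent 0.4 [0.5069 0.1194 0.1311] [279. 173.]
side flask 0.97 [0.5483 0.4396 0.0644] [236. 133.]
side wrench 0.82 [ 0.5763 -0.4826  0.0049] [430. 300.]
```

View pics/top0.png

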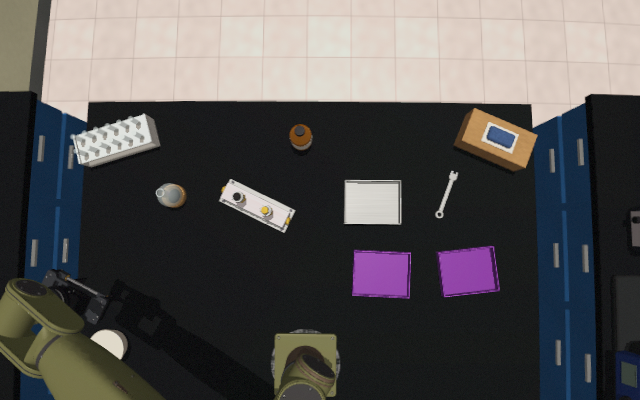

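View pics/side0.png

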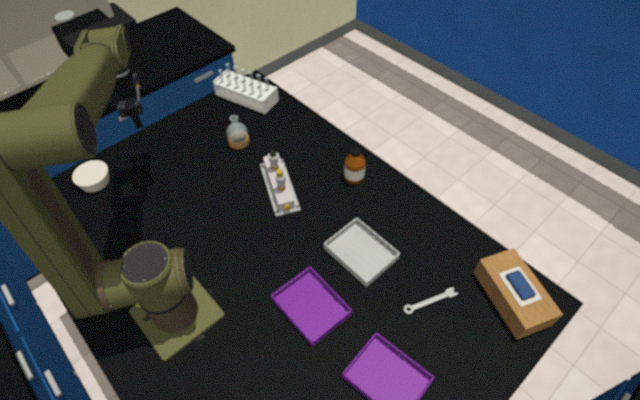

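Top view: the candidates are the plug coupler (yellow head, 266,211), the black-capped spare (237,197), the steel tray (372,202), and the purple look-alikes (381,274) and (468,271). I choose the yellow head and the steel tray, and check with one crop.

Run:
```python
from h import *
np.set_printoptions(precision=4,suppress=True)
A={}
for c,box in(('top',(215,170,300,240)),('side',(245,140,310,220))):
    im,d=get_image(c); a,b,x,y=box
    A[c]=cv2.resize(im[b:y,a:x,::-1],(390,int(390*(y-b)/(x-a))),interpolation=cv2.INTER_CUBIC)
    hsv=cv2.cvtColor(im,cv2.COLOR_RGB2HSV)
    P=np.array([[*unproj(c,u,v,d[v,u]),u,v,*hsv[v,u]] for v in range(b,y) for u in range(a,x) if d[v,u]>0])
    hi=P[P[:,2]>.085]
    for q in hi[np.argsort(hi[:,3])] if 0 else []: print(q)
    near=lambda c0:hi[np.hypot(*(hi[:,:2]-c0).T)<.035]
    for nm,c0 in(('plug',(.507,.121)),('spare',(.543,.21))):
        n=near(c0)
        t=n[n[:,2]>n[:,2].max()-.008]; print(c,nm,len(n),n[:,2].max(),'top',len(t),t[:,:5].mean(0),'all',(n[:,:2].min(0)+n[:,:2].max(0))/2)
        if nm=='plug':
            ye=n[(n[:,6]>90)]; print('yellow',len(ye),ye[:,:5].mean(0))
    bl=P[(P[:,2]>.035)&(P[:,2]<.062)]; r=cv2.minAreaRect((bl[:,:2]*1000).astype(np.float32)); print('block',r)
    # tray
    s=(330,165,420,240) if c=='top' else (310,205,410,295)
    T=np.array([[*unproj(c,u,v,d[v,u]),*hsv[v,u]] for v in range(s[1],s[3]) for u in range(s[0],s[2]) if d[v,u]>0])
    T=T[(T[:,5]>90)&(T[:,4]<60)]; print('tray',cv2.minAreaRect((T[:,:2]*1000).astype(np.float32)),np.median(T[:,2]))
h=max(i.shape[0] for i in A.values())
cv2.imwrite('pics/c1.png',np.hstack([cv2.copyMakeBorder(i,0,h-i.shape[0],0,0,0) for i in A.values()]))
R=cv2.Rodrigues(observe()['tool_rot'])[0];print(R)
```

```text
Traceback (most recent call last):
  File "h.py", line 9, in unproj
    p=camera_params(name); K=np.array([[p['fx'],0,p['cx']],[0,p['fy'],p['cy']],[0,0,1]])
ValueError: time passes only in moves, steps and waits
```

```bash
sed -i '2a import bench, functools\ncamera_params=functools.lru_cache(None)(bench.camera_params)' h.py
cat > m.py <<'E'
from h import *
np.set_printoptions(precision=4,suppress=True)
A={}
for c,box in(('top',(215,170,300,240)),('side',(245,140,310,220))):
    im,d=get_image(c); a,b,x,y=box
    A[c]=cv2.resize(im[b:y,a:x,::-1],(390,int(390*(y-b)/(x-a))),interpolation=cv2.INTER_CUBIC)
    hsv=cv2.cvtColor(im,cv2.COLOR_RGB2HSV)
    P=np.array([[*unproj(c,u,v,d[v,u]),u,v,*hsv[v,u]] for v in range(b,y) for u in range(a,x) if d[v,u]>0])
    hi=P[P[:,2]>.085]
    for nm,c0 in(('plug',(.507,.121)),('spare',(.543,.21))):
        n=hi[np.hypot(*(hi[:,:2]-c0).T)<.035]
        t=n[n[:,2]>n[:,2].max()-.008]; print(c,nm,len(n),n[:,2].max(),'top',len(t),t[:,:5].mean(0),'all',(n[:,:2].min(0)+n[:,:2].max(0))/2)
        if nm=='plug':
            ye=n[(n[:,6]>90)]; print('yellow',len(ye),ye[:,:5].mean(0))
    bl=P[(P[:,2]>.035)&(P[:,2]<.062)]; print('block',cv2.minAreaRect((bl[:,:2]*1000).astype(np.float32)))
    s=(330,165,420,240) if c=='top' else (310,205,410,295)
    T=np.array([[*unproj(c,u,v,d[v,u]),*hsv[v,u]] for v in range(s[1],s[3]) for u in range(s[0],s[2]) if d[v,u]>0])
    T=T[(T[:,5]>90)&(T[:,4]<60)]; print('tray',cv2.minAreaRect((T[:,:2]*1000).astype(np.float32)),np.median(T[:,2]))
h=max(i.shape[0] for i in A.values())
cv2.imwrite('pics/c1.png',np.hstack([cv2.copyMakeBorder(i,0,h-i.shape[0],0,0,0) for i in A.values()]))
R=cv2.Rodrigues(observe()['tool_rot'])[0];print(R)
E
python3 m.py
```

```text
top plug 106 0.13956851822873673 top 38 [  0.5095   0.1269   0.1345 263.6579 209.7632] all [0.51   0.1273]
yellow 40 [  0.5093   0.1253   0.1335 264.225  209.875 ]
top spare 115 0.1297083928551721 top 43 [  0.5523   0.2147   0.1254 236.2791 195.9302] all [0.552  0.2148]
block ((529.5479125976562, 172.1472625732422), (247.47006225585938, 58.08197021484375), 64.06877899169922)
tray ((544.9769897460938, -226.14865112304688), (149.47369384765625, 199.37408447265625), 0.3870660662651062) 0.0027647472015858154
side plug 125 0.13976044002044952 top 26 [  0.5084   0.1226   0.1348 279.1154 171.5385] all [0.509  0.1218]
yellow 31 [  0.507    0.1219   0.1328 278.9677 172.2581]
side spare 112 0.1298300508079837 top 27 [  0.5499   0.2116   0.1256 272.2963 153.1852] all [0.5503 0.2104]
block ((528.9740600585938, 167.7779083251953), (245.61441040039062, 60.16691207885742), 65.63935089111328)
tray ((554.9073486328125, -216.0801239013672), (172.2632293701172, 208.1376495361328), 0.13527970016002655) 0.005924528386108907
[[-0.9074  0.4203  0.0001]
 [ 0.4203  0.9074  0.0001]
 [-0.0001  0.0001 -1.    ]]
```

View pics/c1.png

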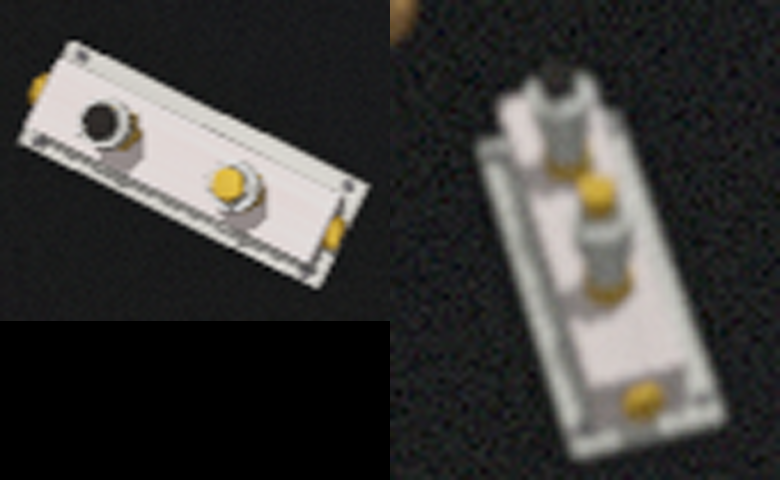

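The crop confirms the yellow plug head on the nearer coupler (top 265,210) and the black-capped spare (236,196). Moving above the plug coupler now.

>>> step_arm(moves=[[[-0.027, -0.0215, 0, 0], [-0.027, -0.0215, 0, 0], [-0.027, -0.0215, 0, 0], [-0.027, -0.0215, 0, 0], [-0.027, -0.0215, 0, 0]]], gripper=1)

```text
time_s: 1.75
eef_pos: [0.351, 0.4343, 0.2338]
tool_rot: [0.676, 3.068, 0.0]
wrist_force: [1.3, -0.2, -0.2]
gripper_width: 0.999
gripper_force: 0.0
```

>>> step_arm(moves=[[[-0.027, -0.0215, 0, 0], [-0.027, -0.0215, 0, 0], [-0.027, -0.0215, 0, 0], [-0.027, -0.0215, 0, 0], [-0.027, -0.0215, 0, 0]]])

```text
time_s: 2.25
eef_pos: [0.4283, 0.2799, 0.2339]
tool_rot: [0.676, 3.068, 0.001]
wrist_force: [-0.3, -0.5, -0.5]
gripper_width: 1.001
gripper_force: 0.0
```

>>> step_arm(moves=[[[-0.027, -0.0215, 0, 0], [-0.027, -0.0215, 0, 0], [-0.027, -0.0215, 0, 0], [-0.027, -0.0215, 0, 0], [0, 0, 0, 0]]])

```text
time_s: 2.75
eef_pos: [0.491, 0.155, 0.2338]
tool_rot: [0.683, 3.066, -0.001]
wrist_force: [0.3, 0.5, 0.6]
gripper_width: 0.996
gripper_force: 0.0
```

>>> step_arm(moves=[[[-0.0143, -0.01, 0, 0], [-0.0143, -0.01, 0, 0], [0, 0, 0.03, 0], [0, 0, 0.03, 0], [0, 0, 0.0, 0]]])

```text
time_s: 3.25
eef_pos: [0.504, 0.1277, 0.169]
tool_rot: [-0.674, -3.06, 0.005]
wrist_force: [-0.7, -0.7, -1.0]
gripper_width: 0.999
gripper_force: 0.0
```

Run:
```python
from h import *
o=observe();print(o['eef_pos'],o['joints'])
A=[]
for c,box in(('top',(225,175,305,235)),('side',(235,110,335,200))):
    im,d=get_image(c);a,b,x,y=box
    print(proj(c,o['eef_pos']))
    A.append(cv2.resize(im[b:y,a:x,::-1],(400,300 if c=='top' else 360),interpolation=cv2.INTER_CUBIC))
A[0]=cv2.copyMakeBorder(A[0],0,60,0,0,0)
cv2.imwrite('pics/c2.png',np.hstack(A))
```

```text
[0.5039967  0.1276882  0.16895205] [ 1.44706642e-01 -1.10770644e-01  1.99737111e+00  2.92749257e-04
  1.26399604e+00 -9.92655396e-01]
(np.float64(261.5901656238358), np.float64(211.05618625537747))
(np.float64(276.14676694441664), np.float64(164.25062100541595))
```

View pics/c2.png

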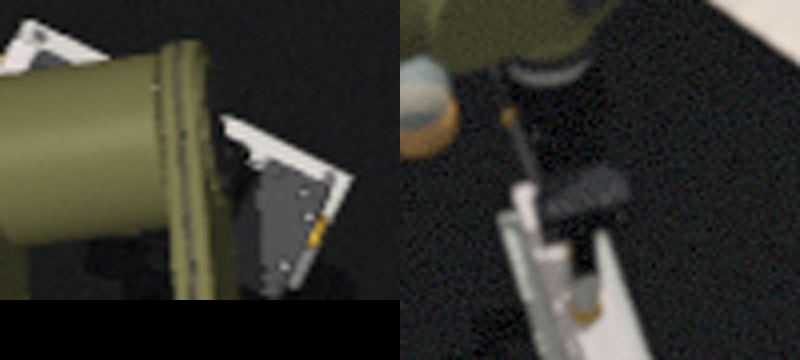

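The arm hides the coupler from above; the side crop only shows the near finger and the hex foot, with the coupler between the fingers. Continuing down with a check of the steady state.

>>> step_arm(moves=[[[0, 0, 0.02, 0], [0, 0, 0.01, 0], [0, 0, 0, 0], [0, 0, 0, 0], [0, 0, 0, 0]]])

```text
time_s: 3.85
eef_pos: [0.508, 0.1278, 0.145]
tool_rot: [0.675, 3.066, 0.001]
wrist_force: [-0.4, -0.6, 0.4]
gripper_width: 0.998
gripper_force: 0.0
```

>>> step_arm(moves=[[[-0.0028, -0.0021, 0.0, 0], [0, 0, 0.017, 0], [0, 0, 0.016, 0], [0, 0, 0, 0], [0, 0, 0, 0]]])

```text
time_s: 4.35
eef_pos: [0.5091, 0.1244, 0.111]
tool_rot: [-0.676, -3.068, 0.0]
wrist_force: [0.5, -0.5, -0.2]
gripper_width: 1.003
gripper_force: 0.0
```

>>> step_arm(moves=[[[0, 0, 0.0, 0], [0, 0, 0.0, 0], [0, 0, 0, 0], [0, 0, 0, 0], [0, 0, 0, 0]]], gripper=-1, squeeze=8)

```text
time_s: 4.85
eef_pos: [0.509, 0.1245, 0.1109]
tool_rot: [0.676, 3.068, 0.0]
wrist_force: [0.0, -0.3, -0.4]
gripper_width: 0.635
gripper_force: 0.0
```

>>> step_arm(moves=[[[0, 0, 0.0, 0], [0, 0, 0.0, 0], [0, 0, 0, 0], [0, 0, 0, 0], [0, 0, 0, 0]]])

```text
time_s: 5.35
eef_pos: [0.5094, 0.1257, 0.1109]
tool_rot: [0.676, 3.067, 0.005]
wrist_force: [1.9, 4.2, -1.7]
gripper_width: 0.374
gripper_force: 8.0
```

>>> step_arm(moves=[[[0, 0.0015, 0.0, 0], [0, 0, 0.0, 0], [0, 0, 0, 0], [0, 0, 0, 0], [0, 0, 0, 0]]])

```text
time_s: 5.85
eef_pos: [0.5096, 0.126, 0.1108]
tool_rot: [0.676, 3.068, 0.0]
wrist_force: [0.2, 2.0, 1.4]
gripper_width: 0.376
gripper_force: 8.0
```

>>> step_arm(moves=[[[0, 0, 0.0, 0], [0, 0, 0.0, 0], [0, 0, 0.0015, 0], [0, 0, 0.0015, 0], [0, 0, 0, 0]]], squeeze=25)

```text
time_s: 6.35
eef_pos: [0.5099, 0.1259, 0.1098]
tool_rot: [0.676, 3.068, -0.0]
wrist_force: [-4.3, 0.8, 12.8]
gripper_width: 0.376
gripper_force: 25.0
```

>>> step_arm(moves=[[[0, 0, 0.0, -4], [0, 0, 0.0, -4], [0, 0, 0, -4], [0, 0, 0, -3], [0, 0, 0, 0]]])

```text
time_s: 6.85
eef_pos: [0.51, 0.1259, 0.1098]
tool_rot: [0.268, 3.13, -0.0]
wrist_force: [-4.6, 1.3, 12.2]
gripper_width: 0.37
gripper_force: 25.0
```

>>> step_arm(moves=[[[0, 0, 0.0, -3], [0, 0, 0.0, -3], [0, 0, 0, -2], [0, 0, 0, 0], [0, 0, 0, 0]]])

```text
time_s: 7.35
eef_pos: [0.51, 0.1258, 0.1098]
tool_rot: [0.051, 3.141, -0.001]
wrist_force: [-5.9, 0.7, 13.3]
gripper_width: 0.367
gripper_force: 25.0
```

>>> step_arm(moves=[[[0.001, 0, 0.0, -3], [0, 0, 0.0, -3], [0, 0, 0, -2], [0, 0, 0, 0], [0, 0, 0, 0]]])

```text
time_s: 7.85
eef_pos: [0.5098, 0.1258, 0.1099]
tool_rot: [-0.169, 3.134, -0.001]
wrist_force: [-1.9, -0.3, 10.7]
gripper_width: 0.371
gripper_force: 25.0
```

>>> step_arm(moves=[[[0, 0, 0.0, -3], [0, 0, 0.0, -3], [0, 0, 0, -2], [0, 0, 0, 0], [0, 0, 0, 0]]])

```text
time_s: 8.35
eef_pos: [0.5099, 0.1257, 0.1098]
tool_rot: [-0.387, 3.115, -0.001]
wrist_force: [-2.4, 0.2, 10.4]
gripper_width: 0.369
gripper_force: 25.0
```

>>> step_arm(moves=[[[0, 0, 0.0005, -3], [0, 0, 0.0, -3], [0, 0, 0, -2], [0, 0, 0, 0], [0, 0, 0, 0]]])

```text
time_s: 8.85
eef_pos: [0.51, 0.1258, 0.1089]
tool_rot: [-0.603, 3.08, -0.002]
wrist_force: [-0.2, 1.1, 6.5]
gripper_width: 0.375
gripper_force: 25.0
```

>>> step_arm(moves=[[[0, 0, 0.0, -3], [0, 0, 0.0, -3], [0, 0, 0, -2], [0, 0, 0, 0], [0, 0, 0, 0]]])

```text
time_s: 9.35
eef_pos: [0.5097, 0.1257, 0.1081]
tool_rot: [-0.815, 3.031, -0.002]
wrist_force: [2.0, -1.0, 4.2]
gripper_width: 0.37
gripper_force: 25.0
```

>>> step_arm(moves=[[[0, 0, 0.0, 3], [0, 0, 0.002, 0], [0, 0, 0.002, 0], [0, 0, 0.0, 0], [0, 0, 0, 0]]], squeeze=35)

```text
time_s: 9.85
eef_pos: [0.5098, 0.1257, 0.1045]
tool_rot: [-0.737, 3.051, -0.002]
wrist_force: [1.6, -0.9, 7.7]
gripper_width: 0.368
gripper_force: 35.0
```

>>> step_arm(moves=[[[0, 0, 0.0015, 0], [0, 0, 0.0015, 0], [0, 0, 0, 0], [0, 0, 0.0, 0], [0, 0, 0, 0]]])

```text
time_s: 10.35
eef_pos: [0.5101, 0.1258, 0.1027]
tool_rot: [-0.737, 3.051, -0.002]
wrist_force: [-0.4, -0.7, 13.8]
gripper_width: 0.367
gripper_force: 35.0
```

Run:
```python
from h import *
o=observe();print(o['eef_pos'],o['joints'],o['wrist_force'],o['moment'])
save('side','s3.png',(240,130,320,190),8)
for l in('plug_head','sleeve'):print([(round(r['p'],2),r['xyz']) for r in recognise(l,'side')])
```

```text
[0.51007247 0.12581109 0.10270256] [ 1.40052813e-01 -3.28807084e-02  2.04364610e+00 -9.09897490e-04
  1.12767665e+00 -1.90461480e+00] [-0.40670457 -0.69896836 13.79480655] [-0.24321168  0.14502167 -0.04415194]
[]
[(0.45, [0.499, 0.1219, 0.102])]
```

View pics/s3.png

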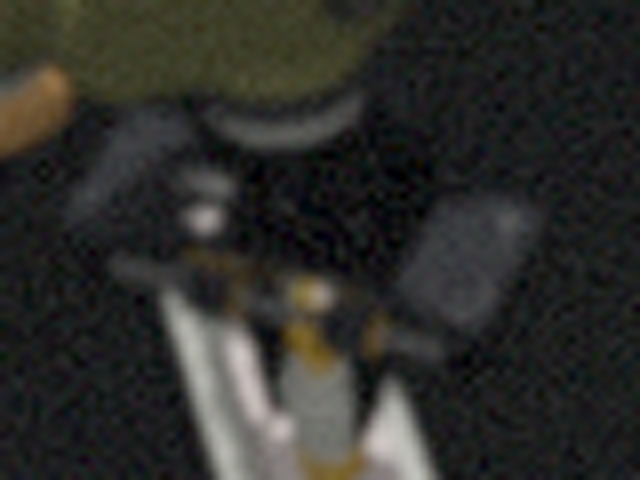

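Side crop: brass head is raised between the fingers (279,167), nose visible at (279,173): popped, travel 8.1 mm. Letting go.

>>> step_arm(moves=[[[0, 0, -0.003, 0], [0, 0, -0.003, 0], [0, 0, -0.003, 0], [0, 0, 0.0, 0], [0, 0, 0, 0]]])

```text
time_s: 11.0
eef_pos: [0.5097, 0.1256, 0.1101]
tool_rot: [-0.737, 3.051, -0.002]
wrist_force: [3.6, -0.7, 5.5]
gripper_width: 0.37
gripper_force: 35.0
```

>>> step_arm(moves=[[[0, 0, 0, 0], [0, 0, 0, 0], [0, 0, 0, 0], [0, 0, 0.0, 0], [0, 0, 0, 0]]], gripper=0.3)

```text
time_s: 11.5
eef_pos: [0.5079, 0.1259, 0.1085]
tool_rot: [0.737, -3.052, -0.0]
wrist_force: [0.3, 1.0, -0.0]
gripper_width: 0.645
gripper_force: 0.0
```

>>> step_arm(moves=[[[0, 0, 0, 0], [0, 0, 0, 0], [0, 0, -0.01, 0], [0, 0, -0.01, 0], [0, 0, -0.006, 0]]])

```text
time_s: 12.0
eef_pos: [0.5094, 0.126, 0.1371]
tool_rot: [-0.737, 3.051, -0.0]
wrist_force: [0.4, 0.3, 0.1]
gripper_width: 0.648
gripper_force: 0.0
```

>>> step_arm(moves=[[[-0.0015, -0.0008, -0.004, 0], [0, 0, 0, 0], [0, 0, 0, 0], [0, 0, 0, 0], [0, 0, 0, 0]]], gripper=-1, squeeze=15)

```text
time_s: 12.5
eef_pos: [0.5099, 0.1259, 0.1386]
tool_rot: [0.737, -3.053, -0.0]
wrist_force: [0.5, -0.3, -0.4]
gripper_width: 0.286
gripper_force: 0.0
```

>>> step_arm(moves=[[[0, 0, 0, 0], [0, 0, 0, 0], [0, 0, 0, 0], [0, 0, 0, 0], [0, 0, 0, 0]]])

```text
time_s: 13.0
eef_pos: [0.5102, 0.1259, 0.139]
tool_rot: [0.737, -3.054, -0.0]
wrist_force: [-0.8, 0.1, -0.5]
gripper_width: 0.226
gripper_force: 15.0
```

>>> step_arm(moves=[[[0, 0, -0.006, 0], [0, 0, -0.008, 0], [0, 0, -0.01, 0], [0, 0, -0.01, 0], [0, 0, 0, 0]]])

```text
time_s: 13.5
eef_pos: [0.5117, 0.1261, 0.1759]
tool_rot: [-0.736, 3.049, -0.001]
wrist_force: [-0.4, -0.7, -0.6]
gripper_width: 0.225
gripper_force: 15.0
```

>>> step_arm(moves=[[[0, 0, -0.01, 0], [0, 0, -0.02, 0], [0, 0, -0.02, 0], [0, 0, 0, 0], [0, 0, 0, 0]]])

```text
time_s: 14.0
eef_pos: [0.5103, 0.1259, 0.2233]
tool_rot: [-0.737, 3.053, -0.0]
wrist_force: [0.1, 0.6, -0.9]
gripper_width: 0.226
gripper_force: 15.0
```

Run:
```python
from h import *
o=observe();print(o['eef_pos'],cv2.Rodrigues(o['tool_rot'])[0],o['gripper_width'])
save('side','s4.png',(230,110,330,190),7)
print([(round(r['p'],2),r['xyz']) for r in recognise('plug','side')])
```

```text
[0.51028694 0.12587872 0.22325298] [[-8.89871507e-01 -4.56210914e-01  5.50599333e-04]
 [-4.56210953e-01  8.89871655e-01  5.93681393e-05]
 [-5.17047133e-04 -1.98359431e-04 -9.99999847e-01]] 0.2259402070156217
[]
```

View pics/s4.png

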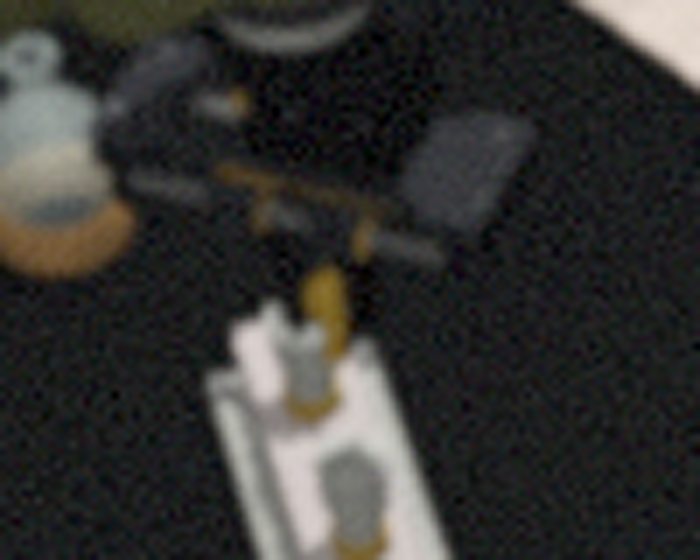

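Held with the nose hanging straight (276,155), and the coupler below is free. Carrying it to the steel tray.

>>> step_arm(moves=[[[0.013, -0.033, 0, 0], [0.013, -0.033, 0, 0], [0.013, -0.033, 0, 0], [0.013, -0.033, 0, 0], [0.013, -0.033, 0, 0]]])

```text
time_s: 14.6
eef_pos: [0.5269, -0.0518, 0.2215]
tool_rot: [0.737, -3.052, -0.002]
wrist_force: [-0.1, 0.8, -0.8]
gripper_width: 0.229
gripper_force: 15.0
```

>>> step_arm(moves=[[[0.013, -0.033, 0, 0], [0.013, -0.033, 0, 0], [0.013, -0.033, 0, 0], [0.013, -0.033, 0, 0], [0.013, -0.033, 0, 0]]])

```text
time_s: 15.1
eef_pos: [0.5444, -0.2282, 0.2213]
tool_rot: [0.736, -3.052, -0.003]
wrist_force: [0.6, 0.8, -1.1]
gripper_width: 0.228
gripper_force: 15.0
```

>>> step_arm(moves=[[[0, 0, 0.03, 0], [0, 0, 0.04, 0], [0, 0, 0.04, 0], [0, 0, 0.03, 0], [0, 0, 0.02, 0]]])

```text
time_s: 15.6
eef_pos: [0.5424, -0.2258, 0.0583]
tool_rot: [0.736, -3.049, -0.007]
wrist_force: [0.8, -0.1, -0.1]
gripper_width: 0.225
gripper_force: 15.0
```

>>> step_arm(moves=[[[0, 0, 0.01, 0], [0, 0, 0.003, 0], [0, 0, 0, 0], [0, 0, 0, 0], [0, 0, 0, 0]]])

```text
time_s: 16.1
eef_pos: [0.5461, -0.2276, 0.0517]
tool_rot: [-0.737, 3.052, -0.003]
wrist_force: [-0.1, 0.0, -0.8]
gripper_width: 0.227
gripper_force: 15.0
```

>>> step_arm(moves=[[[0, 0, 0.003, 0], [0, 0, 0.002, 0], [0, 0, 0.001, 0], [0, 0, 0, 0], [0, 0, 0, 0]]])

```text
time_s: 16.6
eef_pos: [0.545, -0.227, 0.0441]
tool_rot: [0.737, -3.054, -0.0]
wrist_force: [0.4, -0.3, -1.6]
gripper_width: 0.226
gripper_force: 15.0
```

>>> step_arm(moves=[[[0, 0, 0.001, 0], [0, 0, 0.001, 0], [0, 0, 0, 0], [0, 0, 0, 0], [0, 0, 0, 0]]])

```text
time_s: 17.1
eef_pos: [0.5454, -0.2272, 0.0427]
tool_rot: [-0.737, 3.053, -0.0]
wrist_force: [-1.1, 0.8, 3.9]
gripper_width: 0.225
gripper_force: 15.0
```

Contact with the floor. Releasing slowly and rising.

>>> step_arm(moves=[[[0, 0, 0, 0], [0, 0, 0, 0], [0, 0, 0, 0], [0, 0, 0, 0], [0, 0, 0, 0]]], gripper=0.1)

```text
time_s: 17.6
eef_pos: [0.545, -0.2271, 0.0419]
tool_rot: [0.737, -3.054, -0.0]
wrist_force: [-0.0, -0.3, 0.7]
gripper_width: 0.537
gripper_force: 0.0
```

>>> step_arm(moves=[[[0, 0, -0.01, 0], [0, 0, -0.03, 0], [0, 0, -0.04, 0], [0, 0, -0.04, 0], [0, 0, -0.03, 0]]])

```text
time_s: 18.1
eef_pos: [0.5459, -0.2275, 0.1961]
tool_rot: [-0.737, 3.051, -0.004]
wrist_force: [-0.1, -0.4, 0.5]
gripper_width: 0.551
gripper_force: 0.0
```

>>> step_arm(moves=[[[0.03, 0, -0.02, 0], [0.03, 0, 0, 0], [0.03, 0, 0, 0], [0.03, 0, 0, 0], [0, 0, 0, 0]]])

```text
time_s: 18.6
eef_pos: [0.4363, -0.2829, 0.2131]
tool_rot: [-0.733, 3.055, -0.002]
wrist_force: [0.2, -0.2, 0.5]
gripper_width: 0.55
gripper_force: 0.0
```

Run:
```python
from h import *
B=[]
for c in('side',):
    im,d=get_image(c)
    B=[cv2.resize(im[b:b+90,a:a+100,::-1],(400,360),interpolation=cv2.INTER_CUBIC) for a,b in((235,130),(310,205))]
cv2.imwrite('pics/f.png',np.hstack(B))
print([(round(r['p'],2),r['xyz']) for r in recognise('plug','side')],observe()['time_s'])
```

```text
[] 18.7
```

View pics/f.png

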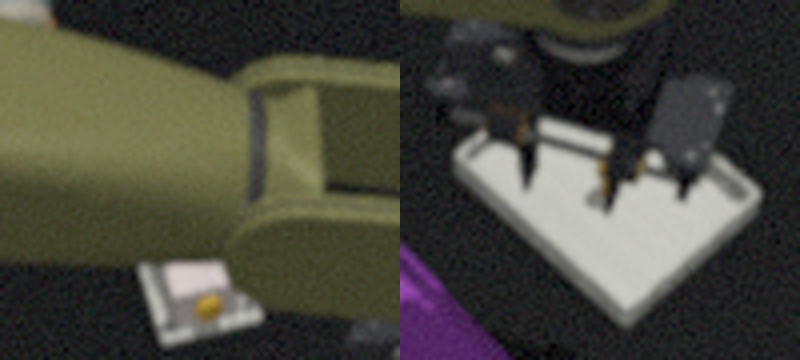

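The gripper hides the tray's middle, and I cannot see the plug for sure; moving aside and looking again.

>>> step_arm(moves=[[[0, 0.04, 0, 0], [0, 0.04, 0, 0], [0, 0.04, 0, 0], [0, 0.04, 0, 0], [0, 0, 0, 0]]])

```text
time_s: 19.2
eef_pos: [0.3647, -0.1363, 0.2123]
tool_rot: [-0.744, 3.051, 0.0]
wrist_force: [0.1, 0.5, 0.2]
gripper_width: 0.549
gripper_force: 0.0
```

Run:
```python
from h import *
B=[]
for c,L in(('side',((235,130),(310,205))),('top',((215,160),(325,155)))):
    im,d=get_image(c)
    B.append(np.hstack([cv2.resize(im[b:b+90,a:a+100,::-1],(330,297),interpolation=cv2.INTER_CUBIC) for a,b in L]))
cv2.imwrite('pics/f2.png',np.vstack(B))
```

```text
(no output)
```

View pics/f2.png

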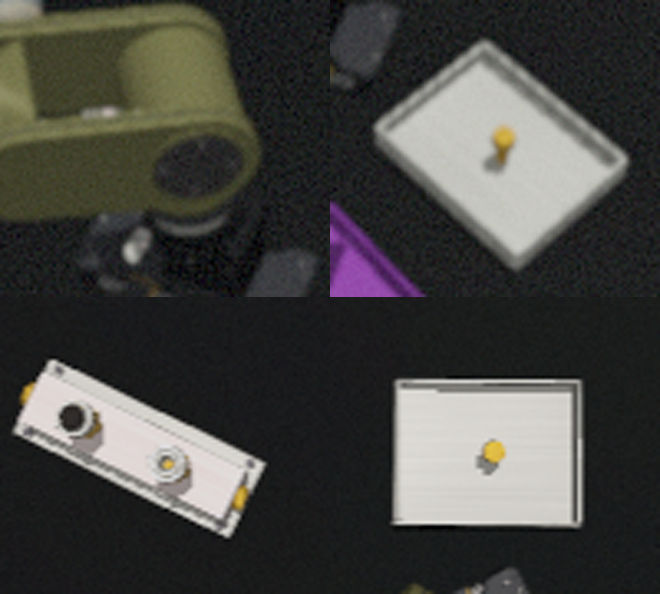

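The plug stands upright in the middle of the steel tray (side 362,248; top 374,202), the coupler is empty and the arm is clear.

```bash
python3 -c "from bench import *;print(job_done())"
```

```text
the job is handed in; nothing more can be done
None
```

The brass plug is out of its coupler and stands upright in the steel tray; I let go of the sleeve to spring forward, left the other items alone, and handed the job in at about 19 s of the 58 s (no verdict was shown).

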